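# Fit out a small distribution box and snap its cover on

## Task

Plug the three tagged circuit breakers into the open distribution box, each upright and fully down in the socket whose tag has its colour (the double-width green one belongs in the wide socket). Then put the white cover on the box and press it down evenly until it has snapped home on all sides, and leave everything at rest.

Things in the scene. Friction and masses are not known exactly. Their poses are not given: they have to be found in the camera images.
- enclosure: white back tray of a distribution box, fixed on the counter. Flange 144 x 178 mm (x by y), 5 mm thick, origin at the centre of its underside, z up. Tray wall on it 132 x 166 mm outside, to 28 mm high, upper half leaning inwards as lead-in for the cover; 4 sprung catches stick out 3.4 mm at x +-66, y +-50, z 12 mm. The three sockets stand in it in a row along y, 54 mm apart, in any order
- socket_green: wide grey socket with green tags at both ends, fixed in the tray: 108 x 51 x 13.5 mm, origin at the centre of its underside (5 mm above the counter), z up, long axis x along the enclosure's x. Pocket 86 x 39 mm with bevelled rim, 7.5 mm deep, its floor 6 mm above the origin. For breaker_green
- socket_yellow: narrow grey plug-in socket with yellow tags at both ends: 108 x 34 x 13.5 mm, otherwise as socket_green; pocket 86 x 21 mm. For breaker_yellow
- socket_blue: narrow grey plug-in socket with blue tags at both ends: 108 x 34 x 13.5 mm, otherwise as socket_green; pocket 86 x 21 mm. For breaker_blue
- breaker_green: loose white double-width circuit breaker standing on its back, black levers up, green tag beside them: 82 x 35 mm, 60 mm high (69 with the levers, which do not move), about 0.24 kg. Origin at the centre of its underside, long axis x, z up. Grip its flat sides across y (35 mm). Either way round in the socket is right
- breaker_yellow: loose white single-width circuit breaker with a yellow tag, 82 x 17 mm, 60 mm high (69 with lever), about 0.12 kg; origin and axes as breaker_green; grip its sides across y (17 mm). Either way round is right
- breaker_blue: loose white single-width circuit breaker with a blue tag, 82 x 17 mm, 60 mm high (69 with lever), about 0.12 kg; origin and axes as breaker_green; grip its sides across y (17 mm). Either way round is right
- cover: loose white hood, open below, 142 x 176 mm (x by y), 3 mm walls, 0.26 kg; origin at the centre of its lower edge, z up, plate at 70 mm. Clear flap box on the plate, 56 mm wide (x), 144 long, top at 90 mm: grip across x. Goes over the tray, 2 mm play a side, x along x. Laid on, it rests on the catches 9 mm above home; 10 to 20 N snaps it down; home is 5 mm above the enclosure's origin
Mind the look-alikes: they are no part of the job. What is shaped like the breaker_blue but orange is not meant.

How it is judged:
At the end, for the whole second after the job is handed in: Each breaker in its colour's socket: within 8 mm of its centre, underside within 3 mm of the pocket floor, upright within 0.06 rad, along it within 0.1 rad. Cover home: within 6 mm of centre, along the box within 0.06 rad, level within 0.025 rad, lower edge at most 2 mm above the flange. At rest (horizontal distance between breaker_green and socket_green below 0.008 m and z of breaker_green in the frame of socket_green between 0.003 and 0.009 m and angle between each of breaker_green, breaker_yellow, breaker_blue's own z axis and vertical below 0.06 rad and angle between the x axis of breaker_green and the x axis of socket_green, either way round below 0.1 rad and linear speed of each of breaker_green, breaker_yellow, breaker_blue, cover below 0.01 m/s and horizontal distance between breaker_yellow and socket_yellow below 0.008 m and z of breaker_yellow in the frame of socket_yellow between 0.003 and 0.009 m and angle between the x axis of breaker_yellow and the x axis of socket_yellow, either way round below 0.1 rad and horizontal distance between breaker_blue and socket_blue below 0.008 m and z of breaker_blue in the frame of socket_blue between 0.003 and 0.009 m and angle between the x axis of breaker_blue and the x axis of socket_blue, either way round below 0.1 rad and horizontal distance between cover and enclosure below 0.006 m and z of cover in the frame of enclosure between 0.003 and 0.007 m and angle between cover's own z axis and vertical below 0.025 rad and angle between the x axis of cover and the x axis of enclosure, either way round below 0.06 rad); the robot touches nothing.
It also fails if it takes over 120 s, if anything falls off the work surface, if the arm or the gripper's body presses on something with over 40 N, if the wrist force passes 120 N, or if a joint passes its speed limit or range.

## Robot

A 6-joint arm with a two-finger parallel gripper is mounted at the origin on a cart in front of the work surface, level with it; the furniture and walls round the work are solid. World frame = base frame: x ahead of the robot, y to its left, z up, the work surface at z = 0. Lengths are in m, angles in rad, forces in N, time in s.
With the tool pointing down it reaches from about 0.35 to 0.975 m from the base axis. Payload 4.9 kg.
Tool frame: the origin (TCP) lies on the centre line of the jaws, within the pads' length; the fingertips stand 19 mm ahead of it and the grasp point (between the pads) is the TCP; z points along the fingers, y is the line along which they close (so a half turn about z gives the same grasp; the last joint's range is limited). The gripper opens to 85 mm and grips with 20 to 120 N. Pads are 22 mm wide; open, the fingers measure 114 mm over their backs; the gripper's body (76 mm by 85 mm) begins 54 mm behind the grasp point. The pads swing forward as they close: fully open they stand 13 mm farther back than shut.
Start: joints at [-1.254, 0.053, 1.613, -0, 1.476, -0.119], TCP at [0.264, -0.567, 0.25] pointing down, gripper open.
Joint ranges: [-3.01, 3.01], [-1.01, 2.22], [0.06, 2.58], [-1.02, 4.17], [0.09, 2.62], [-3.14, 3.14]. Speed limits (rad/s): [2.57, 2.57, 3.14, 3.14, 3.14, 3.14].

## Interface

Orientations are given as a unit quaternion [x, y, z, w].
In Python, from cell import env gives the robot as it stands. The module is installed in compiled form; this text tells all that it offers.
- The arm moves only by the tool play_rows, never from a script. Its arguments are lists of equal length, an entry for each row: "claw": the opening, from -1 (shut) to 1 (fully open); "slide": the shift along the world's x, y, z in units of 0.4 m (1.0 is 0.4 m), a list of three; "yaw": the turn about the world's z in units of pi rad (1.0 is pi rad). A call has 1 to 8 rows; each row is the pose to reach, as a shift and turn from the pose commanded when the call began, turning the shorter way round; what a row does not reach only later rows make up. A row lasts 1/8 s, in which the tool goes at most 62.5 mm and 10.7 degrees, less where a joint would pass 70% of its speed; a pose out of reach is approached as far as the arm can. A call with a number of a shift or a turn outside -1 to 1 is refused whole. A call with a gripper value outside its range is refused whole. The fingers move at their own pace and stop on an object; the grip force is fixed at half the most. Time passes only in rows, so rows that repeat a pose let the fingers close. It gives the time, the measured TCP pose, the force, the opening and the grip force at its end, in the units of the state.
- env.read_state(): the state, without advancing time (a new reading comes with each control period).
- env.get_image(name): name is "side" or "top" or "wrist"; returns a dict with "image" (480x640x3 uint8, red, green, blue), "z_map" (480x640 float32, m along the optical axis (not along the pixel's ray), 0 where there is no reading), "fov_y" (degrees; the focal length in pixels is half the picture's height over the tangent of half this angle, whatever the lens; pixels are square), "cx", "cy" (the principal point, pixels), "k1" (the pictures are not rectified: a ray, as slopes to the right and down, at radius r is drawn at 1 + k1 r^2 times it, then the intrinsics apply), "R" (3x3) and "t" (3): a world point X has camera coordinates R X + t; the wrist camera has in their place "hand_eye" (4x4, takes a point from camera to tool coordinates, whose origin is the TCP and whose axes are the flange's). Camera axes: x right, y down, z forward; pixel columns grow to the right and rows downward; lengths in m; the calibration is good to about 2 mm. A picture is of the moment at which its call begins: read the wrist's pose just before it.
- env.close_job(): hands the job in; it is judged then, once.
The state is a dict: "time_s": time; "qpos": joint angles; "dq": joint speeds; "tau": joint torques, N m; "tcp_pos": TCP position; "ee_rot": TCP orientation; "wrist_force": force on the tool from outside, world axes, zero at the start; "ft_torque": the same for the moment, N m; "width": finger opening in m; "finger_force": force on a finger pad.
Only numpy, scipy, OpenCV 4.12 (cv2) and the standard library are available. Lean on these libraries where they do the work, as an engineer would, in place of code of your own. Each camera call takes 0.05 s, during which the arm holds its last target. There are 200 camera calls.

## Working session

There is one attempt and no reset: what is moved stays moved. The work goes in short steps, Python scripts to look and compute and a tool call to move; the robot and the scene stay as the last step left them, time stands still between calls to the robot, and variables do not carry over. Pictures are saved under pics/ and viewed, at most 14 in all, crops included, and the job is handed in when it is done.

Besides the shell and the picture viewer there is one more tool, called as a command line: name --pt "numbers of a row" for each row, then --argument value for the rest. play_rows: Moves the arm, as the interface text tells. Shifts and turns lie within -1 to 1; 1 stands for 0.4 m of shift or pi rad of turn. Its arguments: {"type":"object","properties":{"claw":{"type":"array","items":{"type":"number"}},"slide":{"type":"array","items":{"type":"array","items":{"type":"number"}}},"yaw":{"type":"array","items":{"type":"number"}}},"required":["claw","slide","yaw"]}

```bash
mkdir -p pics; cat > h.py <<'E'
import numpy as np, cv2, pickle
from cell import env
from scipy.spatial.transform import Rotation as Ro
def grab(n):
    s=env.read_state(); d=env.get_image(n)
    if 'hand_eye' in d:
        T=np.eye(4); T[:3,:3]=Ro.from_quat(s['ee_rot']).as_matrix(); T[:3,3]=s['tcp_pos']
        M=T@np.array(d['hand_eye']); d['Rw'],d['c']=M[:3,:3],M[:3,3]
    else:
        R=np.array(d['R']); d['Rw']=R.T; d['c']=-R.T@np.array(d['t'])
    f=240/np.tan(np.radians(d['fov_y'])/2)
    d['K']=np.array([[f,0,d['cx']],[0,f,d['cy']],[0,0,1.]])
    d['D']=np.array([d['k1'],0,0,0,0.])
    return d
def rays(d,uv):
    uv=np.asarray(uv,float).reshape(-1,1,2)
    p=cv2.undistortPoints(uv,d['K'],d['D']).reshape(-1,2)
    return np.c_[p,np.ones(len(p))]
def onplane(d,uv,z):
    r=rays(d,uv)@d['Rw'].T
    return d['c']+r*((z-d['c'][2])/r[:,2])[:,None]
def cloud(d):
    v,u=np.mgrid[0:480,0:640]
    r=rays(d,np.c_[u.ravel(),v.ravel()])*d['z_map'].reshape(-1,1)
    P=(r@d['Rw'].T+d['c']).reshape(480,640,3); P[d['z_map']==0]=np.nan
    return P
def save(d,n): cv2.imwrite(f'pics/{n}.png',d['image'][:,:,::-1])
E
python3 - <<'E'
from h import *
s=env.read_state(); print(s)
for n in('top','side'):
    d=grab(n); save(d,n+'0'); print(n,d['c'],d['Rw'][:,2],d['k1'],d['fov_y']); pickle.dump(d,open(n+'0.pkl','wb'))
E
```

```text
{'time_s': 0.0, 'qpos': array([-1.25401189e+00,  5.33755150e-02,  1.61431820e+00,  2.99116379e-05,
        1.47597975e+00, -1.19000787e-01]), 'dq': array([ 0.00059906, -0.0029801 ,  0.00074065, -0.00120312,  0.00052134,
       -0.00054965]), 'tau': array([ 9.12277992e-04, -3.93672967e+01, -3.70181000e+01, -2.10473668e-04,
        6.91032823e-03, -9.21115770e-06]), 'tcp_pos': array([ 0.26364908, -0.56602097,  0.24903695]), 'ee_rot': array([ 9.76354957e-01,  2.16171032e-01, -8.79053779e-05, -1.03679028e-03]), 'wrist_force': array([-0.1077483 ,  0.35186219, -0.20172265]), 'ft_torque': array([ 0.02016546, -0.02645176,  0.02190661]), 'finger_force': 0.0, 'width': 0.08540710503950291}
top [ 0.32700155 -0.05663433  0.98340096] [ 0.10262411  0.03235173 -0.99419397] -0.060910447415378134 54.61147981817383
side [0.13659614 0.81316892 0.71470158] [ 0.26490325 -0.76385938 -0.58851093] -0.008853042058776588 51.253970795914086
```

View pics/top0.png

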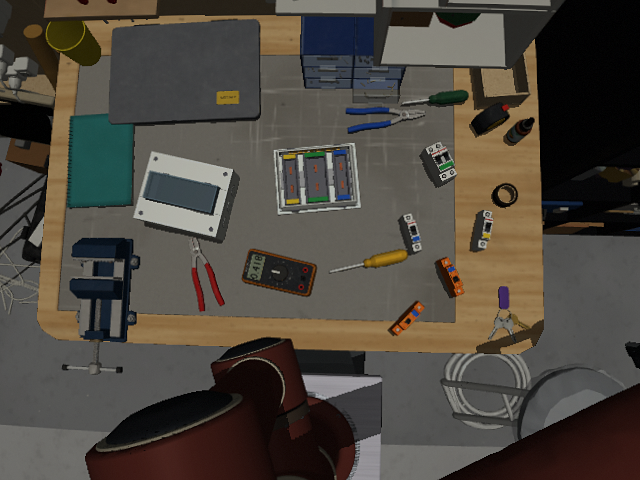

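View pics/side0.png

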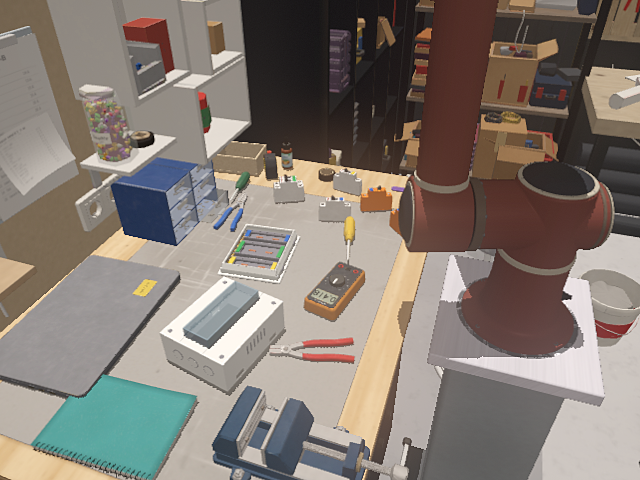

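The top view shows the enclosure at (317,178), with yellow, green and blue sockets from left to right. The breakers are green at (440,162), blue at (412,232) and yellow at (485,230), and the cover is at (187,195). The orange decoys sit at (452,277) and (408,318).

```bash
cat > m.py <<'E'
from h import *
d=pickle.load(open('top0.pkl','rb')); P=cloud(d)
def rect(name,c,r,zlo,zhi):
    m=np.zeros((480,640),np.uint8); cv2.circle(m,c,r,1,-1)
    with np.errstate(invalid='ignore'): m&=((P[:,:,2]>zlo)&(P[:,:,2]<zhi)).astype(np.uint8)
    n,l,st,ce=cv2.connectedComponentsWithStats(m)
    k=1+np.argmax(st[1:,4]); q=P[l==k]; uv=np.argwhere(l==k)[:,::-1]
    z=np.median(q[:,2]); 
    w=onplane(d,uv,z)[:,:2]
    (cx,cy),(a,b),an=cv2.minAreaRect((w*1000).astype(np.float32))
    if a<b: a,b,an=b,a,an+90
    print(name,'z',z.round(4),'c',round(cx,1),round(cy,1),'size',round(a),round(b),'long-axis deg',round(an,1),'n',len(q))
rect('green',(440,162),30,.045,.066)
rect('blue',(412,232),28,.045,.066)
rect('yellow',(485,230),28,.045,.066)
rect('encl',(317,178),65,.021,.034)
rect('encl-all',(317,178),65,.003,.034)
rect('cover plate',(187,195),75,.06,.078)
rect('flap',(187,195),75,.083,.1)
hsv=cv2.cvtColor(d['image'],cv2.COLOR_RGB2HSV)
for nm,(lo,hi) in dict(y=(20,35),g=(45,85),b=(100,125)).items():
    m=(hsv[:,:,0]>=lo)&(hsv[:,:,0]<=hi)&(hsv[:,:,1]>110)
    m[:140]=0;m[215:]=0;m[:,:275]=0;m[:,360:]=0
    n,l,st,ce=cv2.connectedComponentsWithStats(m.astype(np.uint8))
    for k in range(1,n):
        if st[k,4]>15: print(nm,st[k,4],ce[k].round(),(onplane(d,ce[k],.0185)[0]*1000).round())
E
python3 m.py
```

```text
green z 0.0598 c 593.4 -272.5 size 71 40 long-axis deg 25.8 n 443
blue z 0.0596 c 450.6 -211.4 size 55 20 long-axis deg 17.0 n 228
yellow z 0.0595 c 457.7 -358.5 size 53 22 long-axis deg 170.0 n 248
encl z 0.0261 c 564.5 -15.8 size 163 129 long-axis deg 96.0 n 602
encl-all z 0.0127 c 564.3 -16.0 size 179 147 long-axis deg 96.3 n 5181
cover plate z 0.0694 c 514.7 252.3 size 180 144 long-axis deg 78.1 n 3889
flap z 0.0893 c 514.5 252.5 size 148 57 long-axis deg 77.9 n 2032
y 68 [290. 156.] [611.  43.  18.]
y 64 [292. 201.] [513.  34.  18.]
g 91 [314. 154.] [616. -10.  18.]
g 91 [317. 199.] [518. -19.  18.]
b 55 [339. 152.] [621. -63.  18.]
b 59 [343. 197.] [524. -73.  18.]
```

play_rows --claw '[1,1,1,1,1,1,1,1]' --pt "0.15 0.18 0.13" --pt "0.3 0.36 0.13" --pt "0.4 0.5 0.13" --pt "0.5 0.6 0.13" --pt "0.54 0.72 0.13" --pt "0.54 0.72 0.13" --pt "0.54 0.72 0.13" --pt "0.54 0.72 0.13" --yaw '[0,0,0,0,0,0,0,0]'

```text
time_s: 1.1
tcp_pos: [0.4796, -0.2786, 0.3018]
ee_rot: [0.976, 0.216, -0.0, -0.0]
wrist_force: [-0.0, -0.1, 0.2]
width: 0.0856
finger_force: 0.0
```

```bash
python3 - <<'E'
from h import *
d=grab('wrist'); save(d,'w1'); pickle.dump(d,open('w1.pkl','wb')); print(np.array(d['hand_eye']).round(3),d['c'],d['Rw'][:,2],d['fov_y'],d['k1'])
s=env.read_state(); print(s['tcp_pos'],s['ee_rot'],s['time_s'])
E
```

```text
[[-0.    -0.953 -0.302  0.078]
 [ 1.    -0.    -0.    -0.001]
 [ 0.    -0.302  0.953 -0.122]
 [ 0.     0.     0.     1.   ]] [ 0.55046696 -0.2448055   0.42424424] [-0.27502413 -0.12778322 -0.95290775] 65.85931657423589 0.015906171351282878
[ 0.4793289  -0.27919315  0.30185107] [ 9.76441413e-01  2.15782286e-01 -3.92350181e-04 -1.32445524e-04] 1.15
```

View pics/w1.png

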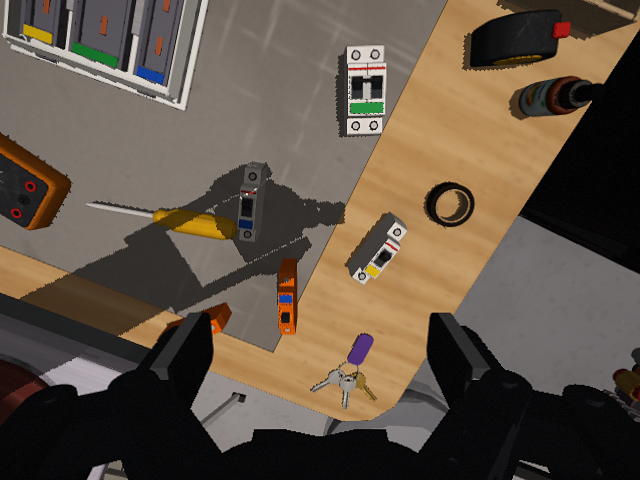

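The wrist view shows green at (365,90), blue at (250,200) and yellow at (380,250). Next I'll fit their footprints from the 3D points.

```bash
cat >> h.py <<'E'
def foot(d,name,c,R=.06,zlo=.012,zhi=.075):
    "footprint of the 3D points near world xy c (m)"
    P=cloud(d)
    with np.errstate(invalid='ignore'):
        m=(np.hypot(P[:,:,0]-c[0],P[:,:,1]-c[1])<R)&(P[:,:,2]>zlo)&(P[:,:,2]<zhi)
    n,l,st,ce=cv2.connectedComponentsWithStats(cv2.erode(m.astype(np.uint8),np.ones((2,2))))
    k=1+np.argmax(st[1:,4]); q=P[l==k]
    (cx,cy),(a,b),an=cv2.minAreaRect((q[:,:2]*1000).astype(np.float32))
    if a<b: a,b,an=b,a,an+90
    an=(an+90)%180-90
    print(name,'c',round(cx,1),round(cy,1),'size',round(a,1),round(b,1),'deg',round(an,1),'zmax',np.percentile(q[:,2],99).round(4),'z med',np.median(q[:,2]).round(4),'n',len(q))
    return q
E
python3 - <<'E'
from h import *
for f in('w1.pkl','top0.pkl'):
    d=pickle.load(open(f,'rb'))
    for n,c in dict(green=(.593,-.272),blue=(.45,-.211),yellow=(.458,-.358)).items(): 
        foot(d,n,c); foot(d,n+'-top',c,zlo=.04,zhi=.064)
E
```

```text
green c 596.8 -269.8 size 79.6 34.8 deg 26.4 zmax 0.0681 z med 0.0583 n 3439
green-top c 597.5 -269.5 size 78.0 34.7 deg 26.4 zmax 0.0617 z med 0.0582 n 2966
blue c 438.5 -191.7 size 90.4 60.8 deg 16.7 zmax 0.0673 z med 0.0428 n 2074
blue-top c 448.7 -212.0 size 77.4 16.3 deg 16.8 zmax 0.0611 z med 0.0575 n 1147
yellow c 459.6 -358.2 size 79.5 17.9 deg -10.3 zmax 0.0675 z med 0.0443 n 1741
yellow-top c 458.6 -358.2 size 77.3 17.6 deg -10.3 zmax 0.062 z med 0.0572 n 1115
green c 596.6 -272.9 size 78.2 36.0 deg 26.3 zmax 0.0686 z med 0.0485 n 826
green-top c 597.1 -272.9 size 76.6 35.5 deg 26.3 zmax 0.0636 z med 0.0574 n 547
blue c 446.7 -213.6 size 78.2 17.2 deg 16.7 zmax 0.0689 z med 0.0497 n 407
blue-top c 447.1 -213.5 size 76.2 17.2 deg 16.9 zmax 0.0629 z med 0.0572 n 262
yellow c 457.1 -360.3 size 79.5 19.2 deg -9.8 zmax 0.0698 z med 0.0474 n 492
yellow-top c 458.3 -360.4 size 77.2 19.2 deg -9.8 zmax 0.0636 z med 0.0578 n 298
```

play_rows --claw '[1,1,1,1,1,1,1,1]' --pt "0.15 0.012 -0.1" --pt "0.294 0.023 -0.2" --pt "0.294 0.023 -0.3" --pt "0.294 0.023 -0.4" --pt "0.294 0.023 -0.5" --pt "0.294 0.023 -0.58" --pt "0.294 0.023 -0.64" --pt "0.294 0.023 -0.64" --yaw '[0.008,0.008,0.008,0.008,0.008,0.008,0.008,0.008]'

```text
time_s: 2.15
tcp_pos: [0.5948, -0.2699, 0.0431]
ee_rot: [0.974, 0.227, -0.002, -0.002]
wrist_force: [0.7, -0.8, 0.5]
width: 0.0856
finger_force: 0.0
```

```bash
python3 - <<'E'
from h import *
d=grab('wrist'); save(d,'w2'); foot(d,'green',(.5968,-.2698),R=.045,zlo=.03,zhi=.066)
E
```

```text
green c 598.8 -269.3 size 80.0 34.5 deg 26.6 zmax 0.0633 z med 0.0584 n 17814
```

View pics/w2.png

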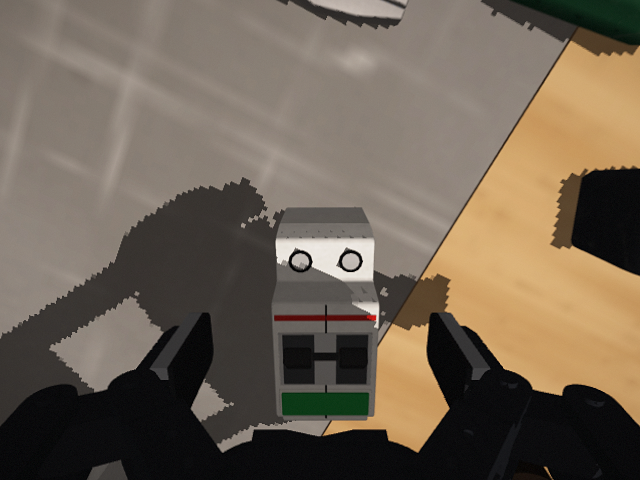

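Green is centred between the open fingers (block spans columns 275–378), so I'll close.

play_rows --claw '[-1,-1,-1,-1,-1,-1]' --pt "0 0 0" --pt "0 0 0" --pt "0 0 0" --pt "0 0 0" --pt "0 0 0" --pt "0 0 0" --yaw '[0,0,0,0,0,0]'

```text
time_s: 2.95
tcp_pos: [0.5982, -0.2699, 0.0477]
ee_rot: [0.974, 0.228, 0.001, 0.001]
wrist_force: [-0.1, -0.9, 5.5]
width: 0.0339
finger_force: 61.2
```

```bash
cat >> h.py <<'E'
def held(s,d,half):
    "held breaker in tool frame: far (+x) end minus 41 = offset; sides; bottom"
    P=cloud(d).reshape(-1,3); R=Ro.from_quat(s['ee_rot']).as_matrix()
    q=(P-s['tcp_pos'])@R*1000
    with np.errstate(invalid='ignore'):
        m=(abs(q[:,0])<60)&(abs(q[:,1])<half+3)&(q[:,2]>-14)&(q[:,2]<30)&(P[:,2]>.004)
    q=q[m]; top=q[:,2]<np.percentile(q[:,2],1)+30
    f=q[q[:,0]>25]
    print('x far end',np.percentile(f[:,0],[50,90,98,99.5]).round(1),'y',np.percentile(q[:,1],[1,99]).round(1),'z',np.percentile(q[:,2],[0.5,5,50]).round(1))
    # flat top body: body centre z
    yaw=np.degrees(np.arctan2(R[1,0],R[0,0])); print('tcp',s['tcp_pos'].round(4),'yaw',yaw.round(2),'tilt',np.degrees(np.arccos(-R[2,2])).round(2),'w',s['width'],'ff',s['finger_force'],'t',s['time_s'])
    return q
E
python3 - <<'E'
from h import *
s=env.read_state();d=grab('wrist'); held(s,d,17.5)
E
```

```text
x far end [36.1 40.7 41.  41.1] y [-17.9  18.4] z [-13.5 -12.6 -10.5]
tcp [ 0.5982 -0.2699  0.0477] yaw 26.42 tilt 0.12 w 0.033913737892998855 ff 61.157115306705236 t 2.95
```

play_rows --claw '[-1,-1,-1,-1,-1,-1,-1,-1]' --pt "0 0 0.15" --pt "0 0 0.3" --pt "-0.05 0.1 0.45" --pt "-0.12 0.22 0.5" --pt "-0.2 0.36 0.5" --pt "-0.3 0.48 0.5" --pt "-0.37 0.61 0.5" --pt "-0.37 0.61 0.5" --yaw '[0,0,0,-0.05,-0.1,-0.113,-0.113,-0.113]'

```text
time_s: 4.0
tcp_pos: [0.4469, -0.0225, 0.2445]
ee_rot: [0.998, 0.055, -0.001, -0.001]
wrist_force: [-0.2, -0.2, -2.8]
width: 0.0339
finger_force: 61.5
```

play_rows --claw '[-1,-1,-1]' --pt "0 0 0" --pt "0 0 0" --pt "0 0 0" --yaw '[0,0,0]'

```text
time_s: 4.38
tcp_pos: [0.4498, -0.0262, 0.2461]
ee_rot: [0.999, 0.052, -0.0, -0.0]
wrist_force: [0.2, -1.2, -2.4]
width: 0.034
finger_force: 61.5
```

```bash
python3 - <<'E'
from h import *
s=env.read_state();d=grab('wrist'); held(s,d,17.5); save(d,'w3'); pickle.dump(d,open('w3.pkl','wb'))
foot(d,'wall',(.565,-.0155),R=.13,zlo=.012,zhi=.035)
foot(d,'flange',(.565,-.0155),R=.13,zlo=.003,zhi=.035)
E
```

```text
x far end [35.9 40.4 40.7 40.8] y [-18.1  18.7] z [-13.5 -12.7 -10.5]
tcp [ 0.4498 -0.0262  0.2461] yaw 5.98 tilt 0.05 w 0.03400882139847961 ff 61.522971745580435 t 4.375
wall c 569.6 -11.6 size 141.9 114.4 deg -83.6 zmax 0.0196 z med 0.0171 n 9069
flange c 562.0 -12.3 size 177.1 134.4 deg -84.0 zmax 0.0275 z med 0.0111 n 28216
```

View pics/w3.png

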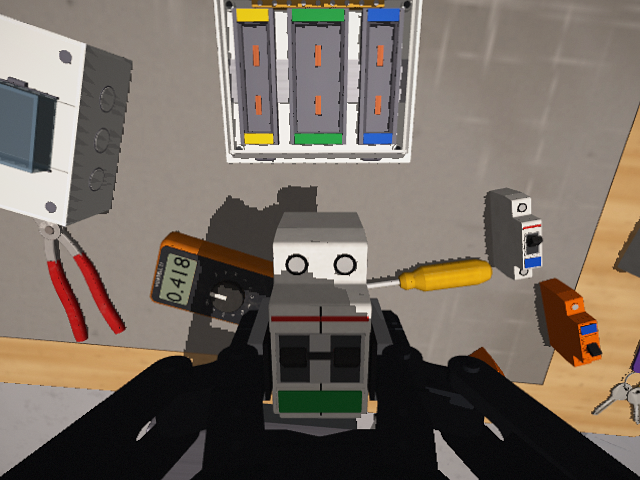

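The tray is fully in view, with tag pairs at rows ~15 and ~139 in columns 257, 318 and 381. Next I'll locate the sockets from the tags.

```bash
cat > tags.py <<'E'
from h import *
import sys
d=pickle.load(open(sys.argv[1],'rb')); P=cloud(d)
hsv=cv2.cvtColor(d['image'],cv2.COLOR_RGB2HSV)
for nm,(lo,hi) in dict(y=(20,35),g=(45,85),b=(100,125)).items():
    m=(hsv[:,:,0]>=lo)&(hsv[:,:,0]<=hi)&(hsv[:,:,1]>130)
    with np.errstate(invalid='ignore'): m&=(P[:,:,2]>.01)&(P[:,:,2]<.03)&(np.hypot(P[:,:,0]-.565,P[:,:,1]+.015)<.1)
    n,l,st,ce=cv2.connectedComponentsWithStats(m.astype(np.uint8)); T=[]
    for k in range(1,n):
        if st[k,4]<60: continue
        z=np.nanmedian(P[l==k][:,2]); w=onplane(d,np.argwhere(l==k)[:,::-1],.0185)[:,:2]*1000
        c,sz,a=cv2.minAreaRect(w.astype(np.float32)); T.append(np.array(c))
        print(nm,st[k,4],'z',z.round(4),np.round(c,1),np.round(sz,1),round(a,1))
    if len(T)==2:
        v=T[0]-T[1]; print('  mid',((T[0]+T[1])/2).round(1),'len',np.linalg.norm(v).round(1),'ang',np.degrees(np.arctan2(v[1],v[0])).round(2))
E
python3 tags.py w3.pkl
```

```text
y 415 z 0.0181 [608.8  47.3] [ 9.3 26.2] 6.1
y 318 z 0.0181 [512.   37.2] [ 8.7 26.4] 6.1
  mid [560.4  42.2] len 97.3 ang 5.97
g 668 z 0.0181 [614.1  -6.2] [ 8.6 42.2] 6.0
g 473 z 0.0181 [517.7 -16.6] [ 8.7 41.9] 6.0
  mid [565.9 -11.4] len 97.0 ang 6.15
b 402 z 0.0182 [620.  -59.8] [ 9.3 26. ] 5.8
b 315 z 0.0181 [523.2 -69.9] [ 8.7 25.7] 5.9
  mid [571.6 -64.9] len 97.3 ang 5.97
```

play_rows --claw '[-1,-1,-1,-1,-1,-1,-1,-1]' --pt "0.15 0.02 0" --pt "0.291 0.037 0" --pt "0.291 0.037 -0.12" --pt "0.291 0.037 -0.24" --pt "0.291 0.037 -0.34" --pt "0.291 0.037 -0.395" --pt "0.291 0.037 -0.395" --pt "0.291 0.037 -0.395" --yaw '[0,0,0,0,0,0,0,0]'

```text
time_s: 5.42
tcp_pos: [0.5669, -0.011, 0.0895]
ee_rot: [0.999, 0.053, 0.001, 0.0]
wrist_force: [0.0, 0.7, -2.5]
width: 0.0343
finger_force: 61.3
```

```bash
python3 - <<'E'
from h import *
s=env.read_state();d=grab('wrist'); held(s,d,17.5); save(d,'w4'); pickle.dump(d,open('w4.pkl','wb'))
E
python3 tags.py w4.pkl
```

```text
x far end [35.9 40.4 40.7 40.8] y [-18.1  18.6] z [-13.5 -12.6 -10.5]
tcp [ 0.5669 -0.011   0.0895] yaw 6.04 tilt 0.11 w 0.034276808972970474 ff 61.32882786914706 t 5.425
y 875 z 0.0181 [608.9  47.3] [ 9.4 26.1] 6.1
y 185 z 0.0181 [511.8  44. ] [ 9.  12.2] 5.9
  mid [560.4  45.6] len 97.2 ang 1.94
g 1414 z 0.0181 [614.4  -6.3] [ 8.9 43. ] 6.0
b 863 z 0.0181 [620.2 -59.8] [ 9.3 26.1] 4.1
b 237 z 0.018 [524.1 -75.6] [ 9.7 14.6] 6.2
  mid [572.2 -67.7] len 97.4 ang 9.34
```

View pics/w4.png

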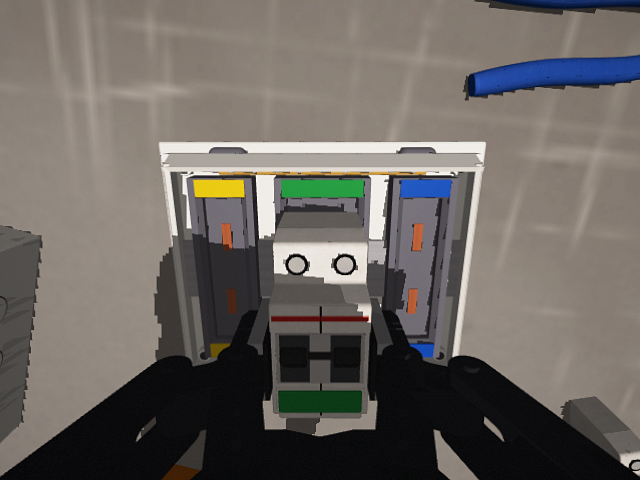

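play_rows --claw '[-1,-1,-1,-1,-1,-1]' --pt "-0.002 0 -0.02" --pt "-0.002 0 -0.04" --pt "-0.002 0 -0.055" --pt "-0.002 0 -0.068" --pt "-0.002 0 -0.078" --pt "-0.002 0 -0.078" --yaw '[0,0,0,0,0,0]'

```text
time_s: 6.22
tcp_pos: [0.5657, -0.0107, 0.0586]
ee_rot: [0.999, 0.053, 0.0, 0.0]
wrist_force: [-3.4, 0.1, 5.4]
width: 0.0336
finger_force: 62.6
```

play_rows --claw '[0.1,0.1,0.1,0.1,0.1,0.1,0.1,0.5]' --pt "0 0 0" --pt "0 0 0" --pt "0 0 0.03" --pt "0 0 0.08" --pt "0 0 0.18" --pt "-0.02 -0.08 0.3" --pt "-0.07 -0.22 0.4" --pt "-0.11 -0.36 0.45" --yaw '[0,0,0,0,0,0,-0.03,-0.06]'

```text
time_s: 7.22
tcp_pos: [0.5237, -0.1487, 0.239]
ee_rot: [0.999, -0.042, 0.003, 0.001]
wrist_force: [0.1, 0.4, 0.8]
width: 0.0629
finger_force: 0.0
```

play_rows --claw '[0,0,0,0,0,0,0,0]' --pt "-0.06 -0.15 0" --pt "-0.1 -0.3 0" --pt "-0.15 -0.42 0" --pt "-0.16 -0.509 0" --pt "-0.16 -0.509 -0.1" --pt "-0.16 -0.509 -0.22" --pt "-0.16 -0.509 -0.28" --pt "-0.16 -0.509 -0.28" --yaw '[-0.03,-0.03,-0.03,-0.03,-0.03,-0.03,-0.03,-0.03]'

```text
time_s: 8.22
tcp_pos: [0.4582, -0.3502, 0.1212]
ee_rot: [0.996, -0.088, -0.001, -0.001]
wrist_force: [0.3, -0.1, 0.9]
width: 0.0425
finger_force: 0.0
```

```bash
python3 - <<'E'
from h import *
s=env.read_state();d=grab('wrist'); save(d,'w5'); pickle.dump(d,open('w5.pkl','wb'))
held(s,d,17)
foot(d,'yellow',(.4593,-.3582),R=.06); foot(d,'yt',(.4593,-.3582),R=.06,zlo=.04,zhi=.064)
E
```

```text
Traceback (most recent call last):
  File "h.py", line 48, in held
    print('x far end',np.percentile(f[:,0],[50,90,98,99.5]).round(1),'y',np.percentile(q[:,1],[1,99]).round(1),'z',np.percentile(q[:,2],[0.5,5,50]).round(1))
                      ~~~~~~~~~~~~~^^^^^^^^^^^^^^^^^^^^^^^^
IndexError: index -1 is out of bounds for axis 0 with size 0
```

View pics/w5.png

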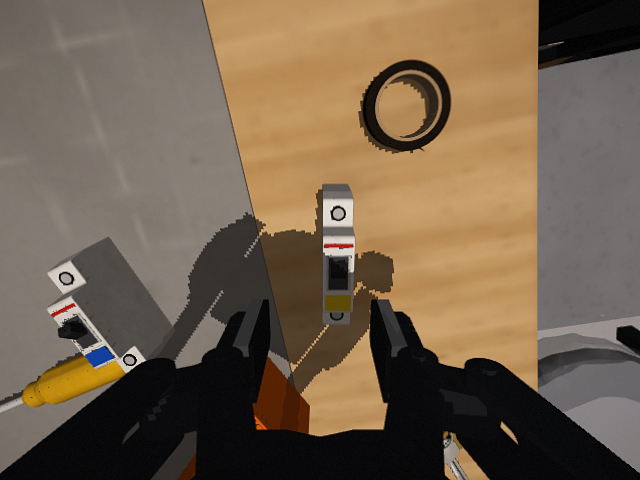

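Yellow is at (338,260), slightly right of centre. An orange decoy at (280,400) is near the left finger, so I'll check the clearance.

```bash
python3 - <<'E'
from h import *
d=pickle.load(open('w5.pkl','rb'))
foot(d,'yellow',(.4593,-.3582),R=.06,zlo=.02); foot(d,'yt',(.4593,-.3582),R=.06,zlo=.04,zhi=.064)
d=pickle.load(open('top0.pkl','rb'))
foot(d,'orange',tuple(onplane(d,(452,277),.055)[0][:2]),R=.06,zlo=.02)
foot(d,'orange2',tuple(onplane(d,(408,318),.055)[0][:2]),R=.06,zlo=.02)
E
```

```text
yellow c 459.4 -359.3 size 79.6 16.5 deg -10.0 zmax 0.0678 z med 0.0583 n 3990
yt c 458.4 -359.2 size 77.6 16.5 deg -10.0 zmax 0.0609 z med 0.0583 n 3482
orange c 360.3 -295.4 size 77.9 17.7 deg 25.3 zmax 0.0696 z med 0.0497 n 406
orange2 c 275.6 -206.0 size 76.7 18.0 deg -43.2 zmax 0.0682 z med 0.0571 n 367
```

play_rows --claw '[0,0,0,0,0,-1,-1,-1]' --pt "0.002 -0.0225 -0.02" --pt "0.002 -0.0225 -0.08" --pt "0.002 -0.0225 -0.14" --pt "0.002 -0.0225 -0.184" --pt "0.002 -0.0225 -0.184" --pt "0.002 -0.0225 -0.184" --pt "0.002 -0.0225 -0.184" --pt "0.002 -0.0225 -0.184" --yaw '[0,0,0,0,0,0,0,0]'

```text
time_s: 9.28
tcp_pos: [0.4608, -0.3609, 0.0502]
ee_rot: [0.996, -0.088, 0.001, 0.001]
wrist_force: [0.9, -0.6, 3.1]
width: 0.0164
finger_force: 58.9
```

play_rows --claw '[-1,-1]' --pt "0 0 0" --pt "0 0 0" --yaw '[0,0]'

```text
time_s: 9.52
tcp_pos: [0.4608, -0.3609, 0.0502]
ee_rot: [0.996, -0.088, 0.001, 0.001]
wrist_force: [-0.6, 0.1, 5.9]
width: 0.0158
finger_force: 59.2
```

```bash
python3 - <<'E'
from h import *
s=env.read_state();d=grab('wrist'); held(s,d,8.5)
E
```

```text
x far end [34.3 37.8 38.1 38.2] y [-10.6  10.7] z [-13.3 -10.2  -7.9]
tcp [ 0.4608 -0.3609  0.0502] yaw -10.13 tilt 0.16 w 0.015847131812585437 ff 59.2343256395543 t 9.525
```

play_rows --claw '[-1,-1,-1,-1,-1,-1,-1,-1]' --pt "0 0 0.12" --pt "0 0 0.25" --pt "0.03 0.1 0.38" --pt "0.07 0.23 0.4" --pt "0.11 0.37 0.4" --pt "0.15 0.5 0.4" --pt "0.2 0.64 0.4" --pt "0.256 0.78 0.4" --yaw '[0,0,0,0.03,0.06,0.0896,0.0896,0.0896]'

```text
time_s: 10.58
tcp_pos: [0.562, -0.046, 0.2079]
ee_rot: [0.999, 0.052, -0.001, -0.0]
wrist_force: [-0.1, -0.4, -1.1]
width: 0.0162
finger_force: 58.9
```

play_rows --claw '[-1,-1,-1,-1,-1,-1,-1,-1]' --pt "0 0.13 0" --pt "0 0.2285 0" --pt "0 0.2285 0" --pt "0 0.2285 -0.1" --pt "0 0.2285 -0.2" --pt "0 0.2285 -0.285" --pt "0 0.2285 -0.285" --pt "0 0.2285 -0.285" --yaw '[0,0,0,0,0,0,0,0]'

```text
time_s: 11.58
tcp_pos: [0.5631, 0.0427, 0.0959]
ee_rot: [0.999, 0.052, 0.001, 0.0]
wrist_force: [-0.4, -0.4, -1.6]
width: 0.0158
finger_force: 59.0
```

```bash
python3 - <<'E'
from h import *
s=env.read_state();d=grab('wrist'); held(s,d,8.5); save(d,'w6'); pickle.dump(d,open('w6.pkl','wb'))
E
python3 tags.py w6.pkl
```

```text
x far end [34.5 38.1 38.4 38.5] y [-10.7  10.6] z [-13.3 -10.2  -7.9]
tcp [0.5631 0.0427 0.0959] yaw 5.95 tilt 0.09 w 0.015795520127404303 ff 59.01776347425766 t 11.575
y 817 z 0.0181 [609.   47.4] [ 9.2 25.6] 5.9
g 1299 z 0.0181 [614.5  -6.2] [ 9.2 43.1] 5.9
b 832 z 0.0181 [620.3 -59.6] [ 8.6 26.3] 5.8
b 599 z 0.0181 [523.6 -69.8] [ 9.2 26.2] 6.2
  mid [571.9 -64.7] len 97.2 ang 5.99
```

View pics/w6.png

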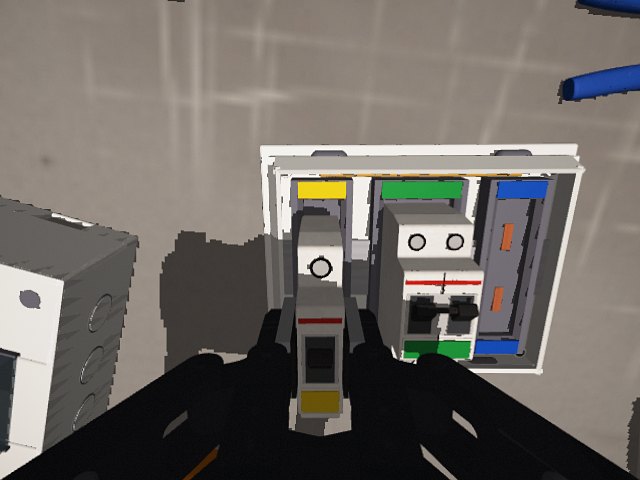

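Yellow lines up over its socket and green is seated. I'll insert it.

play_rows --claw '[-1,-1,-1,-1,-1,-1]' --pt "0 0 -0.025" --pt "0 0 -0.045" --pt "0 0 -0.062" --pt "0 0 -0.077" --pt "0 0 -0.089" --pt "0 0 -0.089" --yaw '[0,0,0,0,0,0]'

```text
time_s: 12.38
tcp_pos: [0.563, 0.0433, 0.0612]
ee_rot: [0.999, 0.052, 0.0, 0.0]
wrist_force: [-5.7, -0.7, 11.3]
width: 0.0165
finger_force: 60.8
```

play_rows --claw '[-0.34,-0.34,-0.34,-0.34,-0.34,0,0,0]' --pt "0 0 0" --pt "0 0 0" --pt "0 0 0.03" --pt "0 0 0.1" --pt "0 0 0.22" --pt "-0.05 -0.1 0.33" --pt "-0.1 -0.24 0.4" --pt "-0.17 -0.38 0.4" --yaw '[0,0,0,0,0,0.03,0.06,0.06]'

```text
time_s: 13.38
tcp_pos: [0.4969, -0.1075, 0.2235]
ee_rot: [0.989, 0.147, 0.003, 0.002]
wrist_force: [0.8, -1.0, -0.4]
width: 0.0427
finger_force: 0.0
```

play_rows --claw '[0,0,0,0,0,0,0]' --pt "-0.06 -0.13 0" --pt "-0.116 -0.258 0" --pt "-0.116 -0.258 -0.1" --pt "-0.116 -0.258 -0.2" --pt "-0.116 -0.258 -0.25" --pt "-0.116 -0.258 -0.25" --pt "-0.116 -0.258 -0.25" --yaw '[0,0,0,0,0,0,0]'

```text
time_s: 14.25
tcp_pos: [0.4501, -0.2094, 0.1206]
ee_rot: [0.989, 0.146, 0.001, 0.001]
wrist_force: [0.4, -0.2, 0.0]
width: 0.0428
finger_force: 0.0
```

```bash
python3 - <<'E'
from h import *
s=env.read_state();d=grab('wrist'); save(d,'w7'); pickle.dump(d,open('w7.pkl','wb'))
foot(d,'b',(.4485,-.212),R=.055,zlo=.02); foot(d,'bt',(.4485,-.212),R=.055,zlo=.04,zhi=.064)
print(s['tcp_pos'],s['ee_rot'])
E
```

```text
b c 449.7 -211.5 size 80.3 16.6 deg 17.0 zmax 0.0681 z med 0.0583 n 3930
bt c 448.7 -211.8 size 78.3 16.6 deg 17.0 zmax 0.0608 z med 0.0583 n 3416
[ 0.45013722 -0.20936344  0.12057034] [9.89267396e-01 1.46111999e-01 8.64837632e-04 7.45152386e-04]
```

View pics/w7.png

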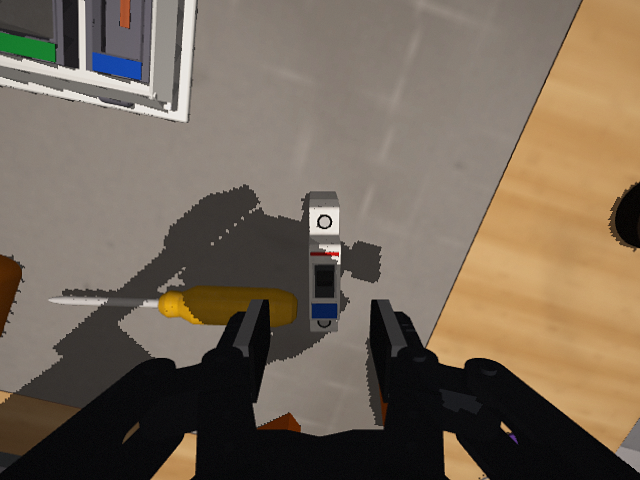

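The blue breaker is at (324,265), but the screwdriver handle tip at (290,305) is close to the left finger's path. I'll measure it in the breaker frame.

```bash
python3 - <<'E'
from h import *
d=pickle.load(open('w7.pkl','rb')); P=cloud(d)
hsv=cv2.cvtColor(d['image'],cv2.COLOR_RGB2HSV)
m=np.zeros((480,640),bool); m[280:335,160:300]=1
m&=(hsv[:,:,0]>15)&(hsv[:,:,0]<32)&(hsv[:,:,1]>120)
q=P[m]; q=q[np.isfinite(q[:,0])]*1000
a=np.radians(17); v=q[:,:2]-[448.9,-211.7]
x=v@[np.cos(a),np.sin(a)]; y=v@[-np.sin(a),np.cos(a)]
print('along',np.percentile(x,[1,50,99]).round(1),'lat',np.percentile(y,[1,50,99]).round(1),'z',np.percentile(q[:,2],[1,50,99]).round(1))
for lo in range(5,50,5):
    k=(y>=lo)&(y<lo+5)
    if k.any(): print(lo,'x',np.percentile(x[k],[1,99]).round(1),'zmax',q[k,2].max().round(1))
E
```

```text
along [-45.8 -29.7   1.6] lat [ 19.5  67.5 108.1] z [ 9.2 21.2 97.1]
15 x [-43.6 -30.4] zmax 20.1
20 x [-50.4  12.8] zmax 106.5
25 x [-49.6 -25. ] zmax 106.2
30 x [-49.7  13.6] zmax 114.5
35 x [-46.3  10.2] zmax 119.0
40 x [-27.3 -23.5] zmax 20.7
45 x [-29.6 -23.3] zmax 24.3
```

play_rows --claw '[0,0,0,0,0,-1,-1,-1]' --pt "-0.007 -0.006 -0.04" --pt "-0.007 -0.006 -0.1" --pt "-0.007 -0.006 -0.15" --pt "-0.007 -0.006 -0.183" --pt "-0.007 -0.006 -0.183" --pt "-0.007 -0.006 -0.183" --pt "-0.007 -0.006 -0.183" --pt "-0.007 -0.006 -0.183" --yaw '[0,0,0,0,0,0,0,0]'

```text
time_s: 15.3
tcp_pos: [0.4473, -0.2118, 0.0469]
ee_rot: [0.989, 0.146, 0.001, 0.001]
wrist_force: [-0.5, 0.4, 3.3]
width: 0.0164
finger_force: 59.0
```

play_rows --claw '[-1,-1]' --pt "0 0 0" --pt "0 0 0" --yaw '[0,0]'

```text
time_s: 15.55
tcp_pos: [0.4473, -0.2119, 0.0469]
ee_rot: [0.989, 0.146, 0.001, 0.001]
wrist_force: [-1.0, 0.1, 5.7]
width: 0.0164
finger_force: 59.4
```

```bash
python3 - <<'E'
from h import *
s=env.read_state();d=grab('wrist'); held(s,d,8.5)
E
```

```text
x far end [36.6 42.  42.3 42.4] y [-10.3  10.6] z [-13.9 -13.3 -11. ]
tcp [ 0.4473 -0.2119  0.0469] yaw 16.8 tilt 0.11 w 0.01639754713041426 ff 59.3881980702281 t 15.55
```

play_rows --claw '[-1,-1,-1,-1,-1,-1,-1,-1]' --pt "0 0 0.12" --pt "0 0 0.25" --pt "0.05 0.06 0.34" --pt "0.13 0.16 0.34" --pt "0.22 0.26 0.34" --pt "0.308 0.3675 0.34" --pt "0.308 0.3675 0.34" --pt "0.308 0.3675 0.25" --yaw '[0,0,0,-0.03,-0.06,-0.06,-0.06,-0.06]'

```text
time_s: 16.6
tcp_pos: [0.5718, -0.0645, 0.1481]
ee_rot: [0.999, 0.053, 0.003, 0.001]
wrist_force: [0.6, -0.0, -1.5]
width: 0.016
finger_force: 59.0
```

play_rows --claw '[-1,-1,-1,-1]' --pt "0 0 -0.08" --pt "0 0 -0.135" --pt "0 0 -0.135" --pt "0 0 -0.135" --yaw '[0,0,0,0]'

```text
time_s: 17.1
tcp_pos: [0.5699, -0.0648, 0.0925]
ee_rot: [0.999, 0.052, 0.0, 0.0]
wrist_force: [0.6, 0.5, -0.1]
width: 0.0162
finger_force: 58.9
```

```bash
python3 - <<'E'
from h import *
s=env.read_state();d=grab('wrist'); held(s,d,8.5); save(d,'w8'); pickle.dump(d,open('w8.pkl','wb'))
E
python3 tags.py w8.pkl
```

```text
x far end [36.6 41.8 42.1 42.2] y [-10.2  10.7] z [-13.9 -13.3 -11. ]
tcp [ 0.5699 -0.0648  0.0925] yaw 5.96 tilt 0.04 w 0.016236149762375862 ff 58.93559468910098 t 17.1
y 873 z 0.0182 [608.6  47.1] [ 8.9 26.4] 6.1
y 232 z 0.0182 [512.6  33.9] [ 9.  13.2] 5.7
  mid [560.6  40.5] len 97.0 ang 7.85
g 1408 z 0.0181 [614.3  -6.5] [ 8.9 42.9] 6.0
b 852 z 0.0181 [620.2 -60.1] [ 9.3 25.9] 4.1
```

play_rows --claw '[-1,-1,-1,-1,-1,-1]' --pt "0.0015 -0.001 -0.025" --pt "0.0015 -0.001 -0.045" --pt "0.0015 -0.001 -0.062" --pt "0.0015 -0.001 -0.077" --pt "0.0015 -0.001 -0.0885" --pt "0.0015 -0.001 -0.0885" --yaw '[0,0,0,0,0,0]'

```text
time_s: 17.9
tcp_pos: [0.5709, -0.0649, 0.0579]
ee_rot: [0.999, 0.052, 0.0, 0.0]
wrist_force: [-2.9, 1.1, 7.0]
width: 0.0164
finger_force: 60.2
```

play_rows --claw '[-0.34,-0.34,-0.34,-0.34,-0.34,0.2,0.6,1]' --pt "0 0 0" --pt "0 0 0" --pt "0 0 0.03" --pt "0 0 0.1" --pt "0 0 0.22" --pt "0 0 0.33" --pt "-0.04 0.1 0.42" --pt "-0.06 0.2 0.45" --yaw '[0,0,0,0,0.05,0.1,0.15,0.2]'

```text
time_s: 18.9
tcp_pos: [0.5473, 0.0157, 0.2409]
ee_rot: [0.933, 0.36, 0.003, 0.001]
wrist_force: [-0.3, 1.0, 0.5]
width: 0.0808
finger_force: 0.0
```

play_rows --claw '[1,1,1,1,1,1,1,1]' --pt "-0.02 0.1 0" --pt "-0.03 0.2 0" --pt "-0.04 0.3 0" --pt "-0.06 0.4 0" --pt "-0.08 0.5 0" --pt "-0.08 0.59 -0.03" --pt "-0.08 0.59 -0.03" --pt "-0.08 0.59 -0.03" --yaw '[0.05,0.1,0.15,0.2,0.2,0.2,0.2,0.2]'

```text
time_s: 19.9
tcp_pos: [0.5145, 0.2509, 0.2249]
ee_rot: [0.777, 0.629, 0.0, 0.0]
wrist_force: [0.0, -0.5, -0.7]
width: 0.0852
finger_force: 0.0
```

```bash
python3 - <<'E'
from h import *
s=env.read_state();d=grab('wrist'); save(d,'w9'); pickle.dump(d,open('w9.pkl','wb'))
R=Ro.from_quat(s['ee_rot']).as_matrix(); print(s['tcp_pos'],np.degrees(np.arctan2(R[1,0],R[0,0])),s['time_s'],s['qpos'].round(2))
foot(d,'flap',(.5145,.2525),R=.11,zlo=.083,zhi=.1)
foot(d,'plate',(.5145,.2525),R=.12,zlo=.06,zhi=.1)
t=grab('top'); save(t,'top2'); pickle.dump(t,open('top2.pkl','wb'))
E
```

```text
[0.51446986 0.25088387 0.22494393] 78.00180159087945 19.9 [ 0.32 -0.06  1.76 -0.    1.43  0.53]
flap c 514.6 255.9 size 143.5 55.5 deg 78.3 zmax 0.0903 z med 0.0887 n 14427
plate c 514.6 255.7 size 175.5 141.6 deg 78.3 zmax 0.09 z med 0.0693 n 39752
```

View pics/w9.png

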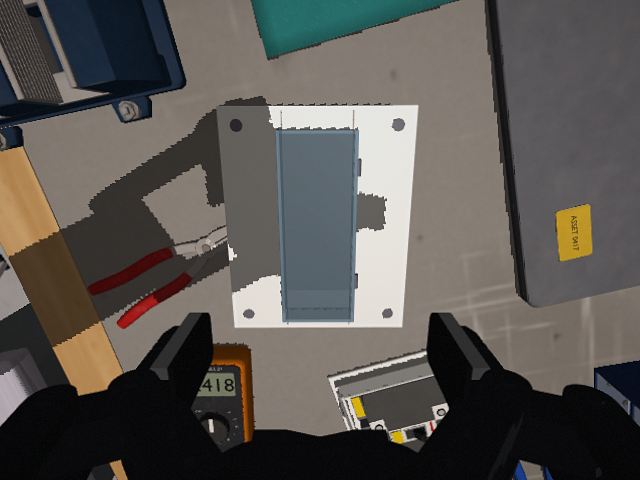

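```bash
python3 - <<'E'
import cv2
i=cv2.imread('pics/top2.png'); cv2.imwrite('pics/top2c.png',cv2.resize(i[120:240,240:400],None,fx=5,fy=5)[:600,:800])
E
```

View pics/top2c.png

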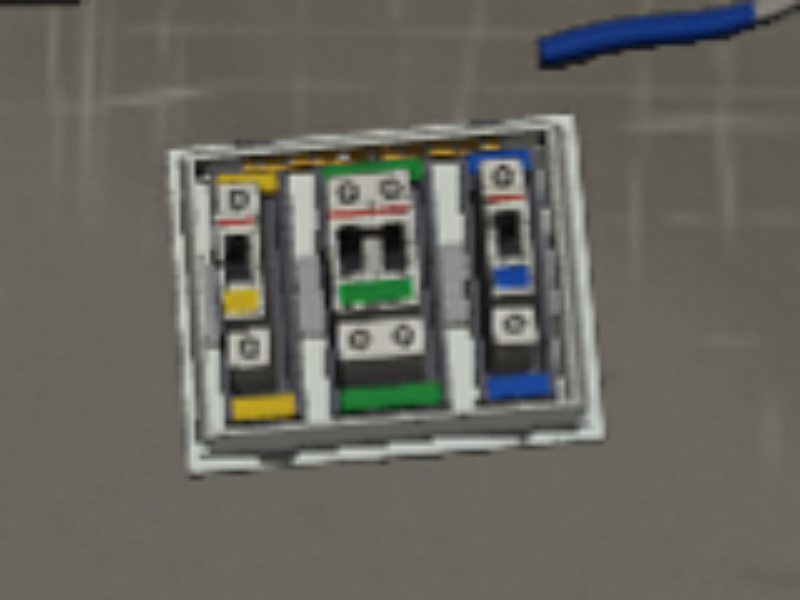

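All three breakers are seated in their matching sockets. The cover is centred at about (318,215) and its size checks out at 175.5 x 141.6 mm. Now the cover grasp.

play_rows --claw '[1,1,1,1,1,1,1]' --pt "0 0.0115 -0.1" --pt "0 0.0115 -0.2" --pt "0 0.0115 -0.26" --pt "0 0.0115 -0.3" --pt "0 0.0115 -0.328" --pt "0 0.0115 -0.328" --pt "0 0.0115 -0.328" --yaw '[0.002,0.002,0.002,0.002,0.002,0.002,0.002]'

```text
time_s: 20.88
tcp_pos: [0.5152, 0.2561, 0.0944]
ee_rot: [0.775, 0.632, 0.001, 0.0]
wrist_force: [-0.5, 0.5, 0.3]
width: 0.0852
finger_force: 0.0
```

play_rows --claw '[-1,-1,-1,-1,-1]' --pt "0 0 0" --pt "0 0 0" --pt "0 0 0" --pt "0 0 0" --pt "0 0 0" --yaw '[0,0,0,0,0]'

```text
time_s: 21.5
tcp_pos: [0.5152, 0.2562, 0.0944]
ee_rot: [0.775, 0.632, 0.001, 0.0]
wrist_force: [0.4, 1.0, 5.8]
width: 0.0543
finger_force: 65.6
```

```bash
cat > cov.py <<'E'
from h import *
s=env.read_state();d=grab('wrist'); P=cloud(d)
pickle.dump(d,open('cov.pkl','wb')); save(d,'cov')
R=Ro.from_quat(s['ee_rot']).as_matrix(); q=(P-s['tcp_pos'])@R*1000
print('tcp',s['tcp_pos'],'yaw',np.degrees(np.arctan2(R[1,0],R[0,0])).round(2),s['wrist_force'].round(1),s['width'],s['time_s'])
with np.errstate(invalid='ignore'):
    pl=(abs(q[:,:,2]-23)<5)&(abs(q[:,:,0])<110)&(abs(q[:,:,1])<80)
    fl=(abs(q[:,:,2]-3)<5)&(abs(q[:,:,0])<90)&(abs(q[:,:,1])<29)
for n,m in(('plate',pl),('flap',fl)):
    a=q[m]; print(n,len(a),'x',np.percentile(a[:,0],[.2,99.5,99.9]).round(1),'y',np.percentile(a[:,1],[.5,99.5]).round(1),'z',np.median(a[:,2]).round(2))
a=q[pl]; far=a[:,0]>30; C=np.linalg.lstsq(np.c_[a[far,:2],np.ones(far.sum())],a[far,2],rcond=None)[0]; print('plate slope rad x,y',C.round(4))
# side edges: yaw of plate in tool frame
ys=[(x,a[(abs(a[:,0]-x)<1.5)][:,1]) for x in range(30,85,6)]
for side,f in(('+',lambda v:np.percentile(v,99.5)),('-',lambda v:np.percentile(v,.5))):
    print(side,np.polyfit([x for x,v in ys if len(v)>20],[f(v) for x,v in ys if len(v)>20],1).round(4))
E
python3 cov.py
```

```text
tcp [0.51524414 0.25620884 0.09444649] yaw 78.36 [0.4 1.  5.8] 0.05429467803811367 21.5
plate 53678 x [-80.5  87.7  87.9] y [-70.4  71.1] z 25.69
flap 42181 x [-46.3  71.7  72. ] y [-27.3  28. ] z 5.72
plate slope rad x,y [-5.00000e-04  1.30000e-03  2.57214e+01]
+ [-7.30000e-03  7.13914e+01]
- [ 1.40000e-02 -7.09864e+01]
```

```bash
python3 - <<'E'
from h import *
a=np.radians(6.0); c=np.array([566.0,-11.2])
for f in('w3.pkl','w4.pkl','w6.pkl','w8.pkl'):
    d=pickle.load(open(f,'rb')); P=cloud(d)*1000
    v=P[:,:,:2]-c; x=v@[np.cos(a),np.sin(a)]; y=v@[-np.sin(a),np.cos(a)]; z=P[:,:,2]
    v=d['image'].min(2)>110
    with np.errstate(invalid='ignore'):
        for nm,zl,zh in(('flange',3,7.5),('rim',25,31)):
            m=(z>zl)&(z<zh)&(abs(x)<82)&(abs(y)<98)
            sx=m&(abs(y)<60); sy=m&(abs(x)<45)
            pc=lambda w,p: np.nan if len(w)<15 else np.percentile(w,p).round(1)
            print(f,nm,'x-',pc(x[sx&(x<-58)],2),'x+',pc(x[sx&(x>58)],98),'y-',pc(y[sy&(y<-75)],2),'y+',pc(y[sy&(y>75)],98), m.sum())
E
```

```text
w3.pkl flange x- -71.3 x+ 62.9 y- -88.7 y+ 88.2 5518
w3.pkl rim x- -61.4 x+ nan y- -78.7 y+ 78.5 1702
w4.pkl flange x- nan x+ 72.0 y- -88.5 y+ 88.0 8204
w4.pkl rim x- nan x+ 61.8 y- -78.0 y+ 77.6 4268
w6.pkl flange x- -64.2 x+ 71.9 y- -81.8 y+ 88.3 7332
w6.pkl rim x- -61.0 x+ 61.9 y- -78.4 y+ 78.4 4845
w8.pkl flange x- -64.2 x+ 71.8 y- -88.7 y+ 81.6 7032
w8.pkl rim x- -61.3 x+ 61.7 y- -78.7 y+ 77.8 5094
```

play_rows --claw '[-1,-1,-1,-1,-1,-1,-1,-1]' --pt "0 0 0.08" --pt "0 0 0.18" --pt "0 0 0.27" --pt "0.01 -0.05 0.28" --pt "0.03 -0.15 0.28" --pt "0.05 -0.26 0.28" --pt "0.07 -0.37 0.28" --pt "0.1 -0.48 0.28" --yaw '[0,0,0,0.02,0.04,0.06,0.08,0.098]'

```text
time_s: 22.55
tcp_pos: [0.5531, 0.0626, 0.2032]
ee_rot: [0.668, 0.744, -0.001, -0.001]
wrist_force: [0.8, 0.6, -2.8]
width: 0.0543
finger_force: 64.8
```

play_rows --claw '[-1,-1,-1,-1,-1]' --pt "0.02 -0.1 0" --pt "0.0275 -0.1885 0" --pt "0.0275 -0.1885 0" --pt "0.0275 -0.1885 0" --pt "0.0275 -0.1885 0" --yaw '[0,0,0,0,0]'

```text
time_s: 23.18
tcp_pos: [0.5649, -0.0106, 0.2045]
ee_rot: [0.669, 0.744, -0.0, -0.001]
wrist_force: [-0.7, 0.3, -4.0]
width: 0.0543
finger_force: 64.8
```

```bash
python3 cov.py
```

```text
tcp [ 0.56486244 -0.01056674  0.20448545] yaw 96.07 [-0.7  0.3 -4. ] 0.054284451949784096 23.175
plate 53669 x [-80.6  87.6  87.7] y [-70.1  71.4] z 25.69
flap 42198 x [-46.7  71.5  71.8] y [-27.   28.4] z 5.73
plate slope rad x,y [-1.2000e-03  6.0000e-04  2.5748e+01]
+ [-5.70000e-03  7.17115e+01]
- [ 1.45000e-02 -7.06563e+01]
```

play_rows --claw '[-1,-1,-1,-1,-1,-1,-1]' --pt "0.0025 -0.0015 -0.06" --pt "0.0025 -0.0015 -0.12" --pt "0.0025 -0.0015 -0.17" --pt "0.0025 -0.0015 -0.196" --pt "0.0025 -0.0015 -0.212" --pt "0.0025 -0.0015 -0.228" --pt "0.0025 -0.0015 -0.228" --yaw '[0,0,0,0,0,0,0]'

```text
time_s: 24.1
tcp_pos: [0.5663, -0.0122, 0.1139]
ee_rot: [0.669, 0.743, -0.0, -0.0]
wrist_force: [1.1, 1.0, -2.8]
width: 0.0545
finger_force: 64.8
```

```bash
python3 cov.py; python3 -c "
from h import *
print(env.read_state()['ft_torque'])"
```

```text
tcp [ 0.56634086 -0.01218516  0.11391421] yaw 95.99 [ 1.1  1.  -2.8] 0.05447314183158834 24.1
plate 53650 x [-80.5  87.6  87.7] y [-70.   71.5] z 25.69
flap 42165 x [-46.7  71.5  71.8] y [-27.   28.3] z 5.73
plate slope rad x,y [-1.20000e-03  6.00000e-04  2.57461e+01]
+ [-7.40000e-03  7.17807e+01]
- [ 1.13000e-02 -7.04632e+01]
[ 0.0082436   0.0736751  -0.02515534]
```

play_rows --claw '[-1,-1,-1,-1,-1,-1,-1]' --pt "0 0 -0.01" --pt "0 0 -0.018" --pt "0 0 -0.024" --pt "0 0 -0.029" --pt "0 0 -0.034" --pt "0 0 -0.038" --pt "0 0 -0.038" --yaw '[0,0,0,0,0,0,0]'

```text
time_s: 25.02
tcp_pos: [0.5668, -0.0122, 0.0995]
ee_rot: [0.669, 0.743, 0.0, 0.0]
wrist_force: [-3.4, -0.2, 3.9]
width: 0.0546
finger_force: 65.6
```

play_rows --claw '[-1,-1,-1]' --pt "0 0 -0.003" --pt "0 0 -0.006" --pt "0 0 -0.006" --yaw '[0,0,0]'

```text
time_s: 25.4
tcp_pos: [0.567, -0.0122, 0.0994]
ee_rot: [0.669, 0.743, 0.0, 0.0]
wrist_force: [-8.7, 0.9, 16.7]
width: 0.0542
finger_force: 67.0
```

```bash
python3 cov.py; python3 -c "
from h import *
print(env.read_state()['ft_torque'])"
```

```text
tcp [ 0.56702466 -0.01221559  0.09939448] yaw 96.0 [-8.7  0.9 16.7] 0.05423834631023507 25.4
plate 53739 x [-80.1  87.6  87.7] y [-70.2  71.4] z 25.58
flap 42213 x [-46.6  71.5  71.9] y [-27.1  28.3] z 5.65
plate slope rad x,y [-1.80000e-03  1.00000e-04  2.56652e+01]
+ [-8.1000e-03  7.1752e+01]
- [ 1.19000e-02 -7.05803e+01]
[0.08631761 1.63991198 0.01238581]
```

play_rows --claw '[-1,1,1,1,1,1,1,1]' --pt "0 0 0.007" --pt "0 0 0.007" --pt "0 0 0.007" --pt "0 0 0.007" --pt "0 0 0.06" --pt "0 0 0.2" --pt "0 0 0.35" --pt "0 0 0.35" --yaw '[0,0,0,0,0,0,0,0]'

```text
time_s: 26.45
tcp_pos: [0.5698, -0.0126, 0.2438]
ee_rot: [0.669, 0.743, 0.004, 0.005]
wrist_force: [0.1, -0.5, 0.5]
width: 0.0852
finger_force: 0.0
```

```bash
python3 - <<'E'
from h import *
s=env.read_state();d=grab('wrist'); save(d,'w10'); print(s['tcp_pos'],s['wrist_force'],s['time_s'])
q=foot(d,'plate',(.5663,-.0113),R=.13,zlo=.065,zhi=.085)
q=q[abs(q[:,2]-np.median(q[:,2]))<.003]
print('slopes',np.linalg.lstsq(np.c_[q[:,:2],np.ones(len(q))],q[:,2],rcond=None)[0].round(4))
E
```

```text
[ 0.56978357 -0.01261475  0.24380487] [ 0.10170451 -0.50308382  0.47932166] 26.45
plate c 568.0 -12.7 size 175.6 141.5 deg -84.1 zmax 0.0755 z med 0.0738 n 22484
slopes [0.0006 0.0007 0.0735]
```

View pics/w10.png

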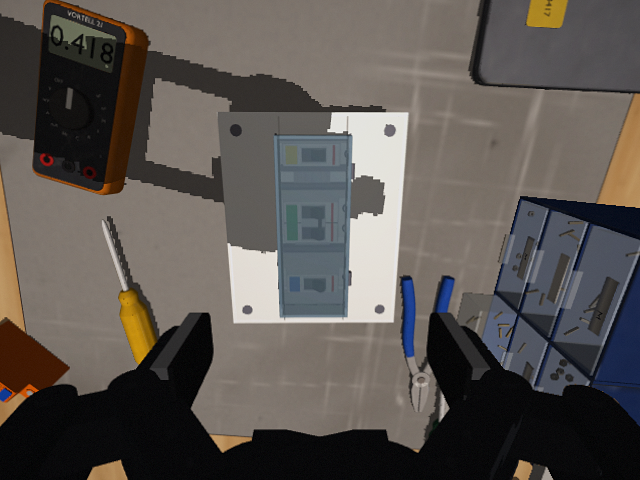

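The cover at (313,217) is level, and its plate sits about 4.5 mm above its on-counter reading (home is 5 mm), with the three breakers visible through the flap. I'll let the arm settle, then hand in.

play_rows --claw '[1,1,1,1]' --pt "0 0 0" --pt "0 0 0" --pt "0 0 0" --pt "0 0 0" --yaw '[0,0,0,0]'

```text
time_s: 27.0
tcp_pos: [0.5661, -0.0121, 0.2356]
ee_rot: [0.669, 0.743, -0.0, -0.001]
wrist_force: [0.3, -0.2, 0.0]
width: 0.0853
finger_force: 0.0
```

```bash
python3 -c "
from cell import env
print(env.close_job())"
```

```text
the job is handed in; nothing more can be done
None
```

All three breakers are in their colour-matched sockets and the cover is pressed home, level and at rest; the job was handed in at 27 s, and the hand-in returned no verdict.

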